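# Find the true heater sleeve with the plug gauge and pull the tight ones

## Task

Just one of the three heater sleeves in the rack is still true; find it with the thicker plug gauge from the wooden stand, lowering it gently into the bores and never forcing it: in the true one it goes fully home, collar on the rim. Leave that sleeve in its pocket with the gauge standing home in it to mark it, and stand the two tight sleeves upright in the shallow steel tray. Leave everything else where it is.

Things in the scene. Friction and masses are not known exactly. Their poses are not given: they have to be found in the camera images.
- gauge: Go plug gauge, 0.20 kg, upright in a hole of the wooden stand; the thicker of the two there, in plug and handle. Steel plug 22.5 across, 42 long, nose tapering to 16.5 over its last 4; steel collar 32 across, 6 thick, which comes to rest on the rim when the plug is home; then a round handle 18 across, 52 long (48 to 100 above the nose end). Origin: centre of the nose end; z up to the handle.
- sleeve_a: Block-heater sleeve in a rack pocket: aluminium tube 38 across, 60 tall, with a white plastic liner that stays in it (0.11 kg in all). Bore 23.6 wide at the mouth (1 below the rim); in the one true sleeve it keeps that width all the way, in a tight one it narrows to 20.4 at a square step 18 to 32 below the rim. Any of the three may be the true one. Origin: centre of the underside; z up.
- sleeve_b: Block-heater sleeve in a rack pocket: aluminium tube 38 across, 60 tall, with a white plastic liner that stays in it (0.11 kg in all). Bore 23.6 wide at the mouth (1 below the rim); in the one true sleeve it keeps that width all the way, in a tight one it narrows to 20.4 at a square step 18 to 32 below the rim. Any of the three may be the true one. Origin: centre of the underside; z up.
- sleeve_c: Block-heater sleeve in a rack pocket: aluminium tube 38 across, 60 tall, with a white plastic liner that stays in it (0.11 kg in all). Bore 23.6 wide at the mouth (1 below the rim); in the one true sleeve it keeps that width all the way, in a tight one it narrows to 20.4 at a square step 18 to 32 below the rim. Any of the three may be the true one. Origin: centre of the underside; z up.
- rack: Grey plastic rack, fixed, 84 (x) by 244 (y) by 26 tall, with three blind round pockets 40.5 wide and 20 deep in a row along its y axis, 78 apart, so a sleeve standing in one rises 40 above the rack with about 1 of play sideways. Sleeve rims are 66 above the bench. A gauge pressed on a sleeve with over 40 N damages it. Origin: centre of the underside.
- rack_hole0 (a point): Mouth centre of the rack's pocket at its -y end, on the top face (26 above the bench).
- rack_hole1 (a point): Mouth centre of the rack's middle pocket.
- rack_hole2 (a point): Mouth centre of the rack's pocket at its +y end.
- stand: Wooden gauge stand, fixed, 140 (x) by 64 (y) by 52 tall, with two holes 26.5 wide and 47 deep, 70 apart along its x axis. A gauge hangs in a hole with its collar on the top face, nose end 10 above the bench. The other hole holds a slimmer gauge (plug 14 across, thinner and shorter handle). Origin: centre of the underside.
- stand_hole0 (a point): Mouth centre of the stand's -x hole, on the top face (52 above the bench).
- stand_hole1 (a point): Mouth centre of the stand's +x hole.
- slim_gauge: The slimmer plug gauge in the stand's other hole, not for this job: plug 14 in diameter and 42 long, same collar, handle only 11 across and 38 long. Origin: centre of the nose end.
- reject_tray: Shallow stainless tray for rejects, fixed and empty, 210 (x) by 130 (y) by 22 tall outside, walls and floor about 4 thick. Origin: centre of the underside.
- amber_bottle: Amber reagent bottle, 68 wide, 130 tall, a bystander. Origin: centre of its underside.
- clear_jar: Clear jar, 64 wide, 85 tall, a bystander. Origin: centre of its underside.
- beaker: Glass beaker, 64 wide, 85 tall, a bystander. Origin: centre of its underside.
- weigh_pan: Aluminium weighing pan, 90 wide, 12 tall, a bystander. Origin: centre of its underside.
- spatula: Steel spatula, 160 long, lying flat, a bystander. Origin: about its middle.
- vial: Capped glass vial, 22.5 wide, 75 tall, a bystander. Origin: centre of its underside.
Not all that is in view belongs to the job. Leave any blue or red look-alike of the sleeve_c alone.

How it is judged:
By the outcome, as a careful person would: the job done as asked, in the order asked, and still so for the second after the job is handed in, with the robot touching nothing.
It also fails if it takes over 72 s, if anything falls off the work surface, if the arm or the gripper's body presses on something with over 40 N, if the wrist force passes 120 N, or if a joint passes its speed limit or range.

## Robot

A 6-joint arm with a two-finger parallel gripper is mounted at the origin on the work surface. World frame = base frame: x ahead of the robot, y to its left, z up, the work surface at z = 0. Lengths are in mm, angles in rad, forces in N, time in s.
With the tool pointing down it reaches from about 400 to 925 mm from the base axis. Payload 12.5 kg.
Tool frame: the origin (TCP) lies between the finger pads; the fingertips stand 11 mm ahead of it and the grasp point (between the pads) lies 8 mm behind it (env.tip_extent is the distance from the TCP to the fingertips, in mm); x points along the fingers, z is the direction in which the jaws open and shut, and the axes are right-handed (so a half turn about x gives the same grasp; the last joint's range is limited). The gripper opens to 95 mm and grips with 3 to 60 N. Pads are 20 mm wide; open, the fingers measure 119 mm over their backs; the gripper's body (75 mm by 180 mm) begins 59 mm behind the grasp point.
Start: joints at [-1.407, 0.491, 1.559, -0, 1.092, -0.106], TCP at [166.61, -602.404, 189.161] pointing down, gripper open.
Joint ranges: [-3.1, 3.1], [-0.84, 2.19], [0.05, 2.79], [-1.13, 4.28], [0.06, 2.93], [-2.69, 2.69]. Speed limits (rad/s): [2.22, 2.22, 2.79, 3.14, 3.14, 3.14].

## Interface

Orientations are given as [roll, pitch, yaw] about the fixed x, y, z axes, in that order (R = Rz(yaw) Ry(pitch) Rx(roll)).
In Python, from cell import status, imaging, env gives the robot as it stands. The module is installed in compiled form; this text tells all that it offers.
- The arm moves only by the tool apply_moves, never from a script. Its argument "increments" is a list of rows, each a list of 5 numbers: the closure, from 0 (fully open) to 1 (shut), then the shift along the tool's x, y, z in mm, then the turn about the tool's x in degrees. A call has 1 to 10 rows; each row shifts and turns the commanded pose from where the row before left it, along the tool's axes as they then stand; what a row does not reach is not made up. A row lasts 1/10 s, in which the tool goes at most 50 mm and 8.59 degrees, less where a joint would pass 70% of its speed; a pose out of reach is approached as far as the arm can. A call with a gripper value outside its range is refused whole. The fingers move at their own pace and stop on an object; the grip force is fixed at half the most. Time passes only in rows, so rows that do not move let the fingers close. It gives the time, the measured TCP pose, the force and the opening at its end, in the units of the state.
- status.state(): the state, without advancing time (a new reading comes with each control period).
- imaging.read_camera(name): name is "side" or "top" or "wrist"; returns a dict with "pixels" (400x640x3 uint8, red, green, blue), "fovy" (degrees; the focal length in pixels is half the picture's height over the tangent of half this angle, whatever the lens; pixels are square), "cx", "cy" (the principal point, pixels), "distortion" ([k1, k2, p1, p2, k3] as OpenCV has them; the pictures are not rectified), "R" (3x3) and "t" (3): a world point X has camera coordinates R X + t. Camera axes: x right, y down, z forward; pixel columns grow to the right and rows downward; lengths in mm; the calibration is good to about 2 mm. A picture is of the moment at which its call begins. There is no depth.
- env.job_done(): hands the job in, once; it reports no verdict.
The state is a dict: "t": time; "joints": joint angles; "qvel": joint speeds; "tau": joint torques, N m; "eef_pos": TCP position; "tcp_rot": TCP orientation; "ft_force": force on the tool from outside, world axes, zero at the start; "moment": the same for the moment, N m; "opening": opening from 0.0 (shut) to 1.0 (fully open).
Only numpy, scipy, OpenCV 4.12 (cv2) and the standard library are available. Lean on these libraries where they do the work, as an engineer would, in place of code of your own. Each camera call takes 0.05 s, during which the arm holds its last target. There are 200 camera calls.

## Working session

There is one attempt and no reset: what is moved stays moved. The work goes in short steps, Python scripts to look and compute and a tool call to move; the robot and the scene stay as the last step left them, time stands still between calls to the robot, and variables do not carry over. Pictures are saved under pics/ and viewed, about 8 in all and at most 12, crops included, and the job is handed in when it is done.

Besides the shell and the picture viewer there is one more tool, called after "Request:" by a JSON object that holds its "fn" and its "kwargs". apply_moves: Moves the arm, as the interface text tells. Its arguments: {"type":"object","properties":{"increments":{"type":"array"}},"required":["increments"]}

```bash
mkdir -p pics
cat > h.py <<'E'
import numpy as np, cv2
from cell import status, imaging, env
def cam(n,save=None):
    c=imaging.read_camera(n); p=np.array(c["pixels"])
    if save: cv2.imwrite(f"pics/{save}.png",p[:,:,::-1]); np.savez(f"pics/{save}.npz",**{k:np.array(v) for k,v in c.items()})
    return c
def K(c):
    f=200/np.tan(np.radians(float(c["fovy"]))/2); return np.array([[f,0,float(c["cx"])],[0,f,float(c["cy"])],[0,0,1]])
def ray(c,uv):
    u=cv2.undistortPoints(np.array(uv,float).reshape(-1,1,2),K(c),np.array(c["distortion"],float)).reshape(-1,2)
    R=np.array(c["R"]);d=np.c_[u,np.ones(len(u))]@R; return -R.T@np.array(c["t"]),d
def onz(c,uv,z):
    o,d=ray(c,uv); return o+d*((z-o[2])/d[:,2])[:,None]
def proj(c,X):
    R=np.array(c["R"]);return cv2.projectPoints(np.array(X,float).reshape(-1,1,3),cv2.Rodrigues(R)[0],np.array(c["t"],float),K(c),np.array(c["distortion"],float))[0].reshape(-1,2)
def ld(n): return dict(np.load(f"pics/{n}.npz"))
E
python3 - <<'E'
from h import *
for n in("top","side","wrist"):
    c=cam(n,n+"0"); print(n,c["fovy"],c["cx"],c["cy"],-np.array(c["R"]).T@np.array(c["t"]))
s=status.state();print({k:s[k] for k in("t","eef_pos","tcp_rot","ft_force","opening")},env.tip_extent)
E
```

```text
top 54.26333837494556 321.98617381135347 197.6749372877285 [443.5899499   -4.181502   916.49964131]
side 42.02116386611477 322.59578399828746 203.95456888060815 [ 13.74863849 603.78493236 758.07511933]
wrist 66.40454184265832 316.88124746985443 201.78893507271815 [ 237.49018099 -584.09829844  383.34985628]
{'t': 0.15, 'eef_pos': array([ 166.56742243, -602.20174337,  188.72191985]), 'tcp_rot': array([3.02016887, 1.56999743, 1.71914078]), 'ft_force': array([-2.05811715,  0.17530714, -0.0164721 ]), 'opening': 1.0029616142941191} 11.0
```

View pics/top0.png

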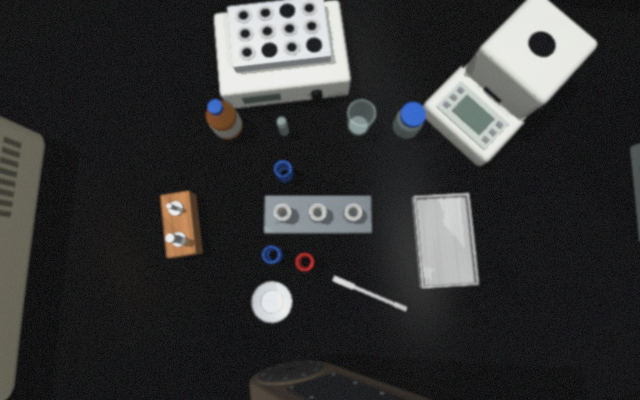

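View pics/side0.png

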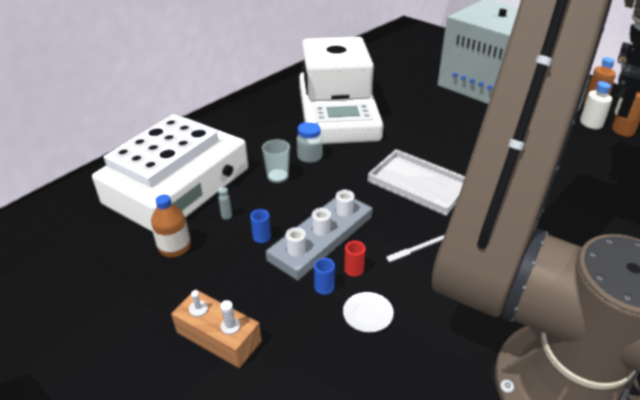

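The top view shows the stand at about (181,225), the rack at (318,214) with sleeves at (283,212), (318,212) and (353,212), and the tray at (446,240). The side view shows two gauges. The thicker, taller one is at (229,318), nearer the robot, which is the top-view gauge at (178,239). The slim one is at (197,302). The blue and red cups stand outside the rack, so I'll ignore them.

Run:
```python
from h import *
c=ld("top0");p=c["pixels"];hsv=cv2.cvtColor(p,cv2.COLOR_RGB2HSV)
def rect(m,box,z,name):
    x0,y0,x1,y1=box;mm=np.zeros_like(m);mm[y0:y1,x0:x1]=m[y0:y1,x0:x1]
    mm=cv2.morphologyEx(mm,cv2.MORPH_CLOSE,np.ones((5,5)))
    k=max(cv2.findContours(mm,0,1)[0],key=cv2.contourArea)
    w=onz(c,k.reshape(-1,2),z)[:,:2].astype(np.float32);print(name,cv2.minAreaRect(w));return k
g=p.min(2)
nb=(p.max(2)>60).astype(np.uint8)
rect(nb,(255,188,380,240),26,"rack")
rect(nb,(405,188,490,295),22,"tray")
rect(nb,(150,180,210,262),52,"stand")
# sleeve rims
m=((g>170)*255).astype(np.uint8);mm=np.zeros_like(m);mm[195:232,265:372]=m[195:232,265:372]
for k in cv2.findContours(mm,0,1)[0]:
    if cv2.contourArea(k)>50:
        w=onz(c,k.reshape(-1,2),66)[:,:2].astype(np.float32);print("rim",cv2.minEnclosingCircle(w),cv2.fitEllipse(w))
mm[:]=0;mm[190:260,158:205]=(((hsv[190:260,158:205,1]<70)&(g[190:260,158:205]>110))*255)
for k in cv2.findContours(mm,0,1)[0]:
    if cv2.contourArea(k)>20: print("gauge px",cv2.boundingRect(k),onz(c,[np.mean(k.reshape(-1,2),0)],58))
a=cv2.resize(p[180:300,150:390],None,fx=3.2,fy=3.2,interpolation=2)
s=ld("side0")["pixels"];b=cv2.resize(s[180:370,165:400],(768*235//256,570),interpolation=2)[:, :768]
cv2.imwrite("pics/cropA.png",a[:,:,::-1]);cv2.imwrite("pics/cropB.png",b[:,:,::-1])
```

```text
rack ((547.1287231445312, 4.0008392333984375), (87.85985565185547, 249.9071807861328), 1.4956694841384888)
tray ((495.5860595703125, -288.579833984375), (217.02024841308594, 142.05661010742188), 4.559020042419434)
stand ((514.953369140625, 309.2266845703125), (147.4672393798828, 81.89569854736328), 10.760828971862793)
rim ((549.6929321289062, -73.5440673828125), 18.62889289855957) ((549.8585205078125, -73.68290710449219), (33.72714614868164, 35.79000473022461), 19.17333984375)
rim ((548.2907104492188, 4.226020812988281), 18.81350326538086) ((547.8270874023438, 4.404165267944336), (34.25354766845703, 35.66883087158203), 5.744000434875488)
rim ((545.723388671875, 82.69901275634766), 19.04530143737793) ((545.8455200195312, 82.47103881835938), (34.702335357666016, 36.50486373901367), 12.399352073669434)
gauge px (165, 232, 21, 15) [[480.62760708 314.427343    58.        ]]
gauge px (166, 201, 17, 15) [[549.03346353 322.0812881   58.        ]]
```

View pics/cropB.png

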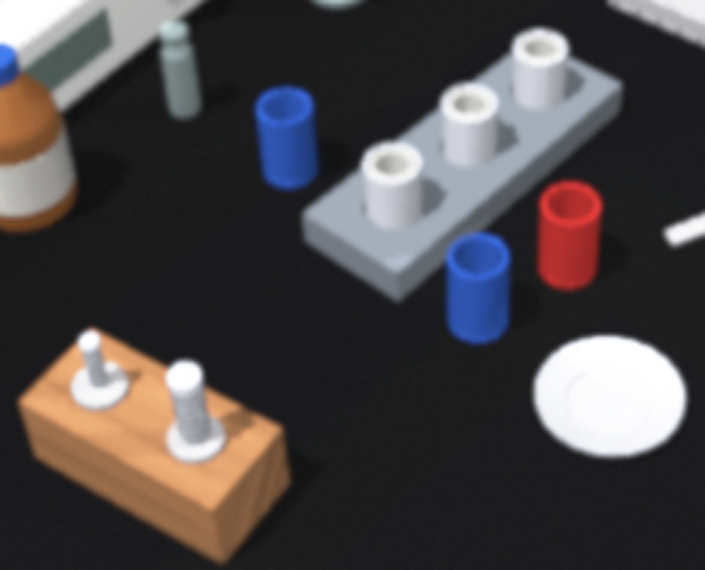

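View pics/cropA.png

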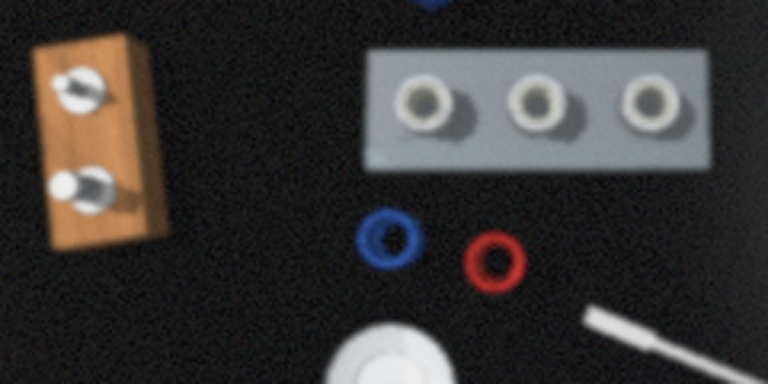

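```bash
cat >> h.py <<'E'
from scipy.spatial.transform import Rotation as Ro
def st():
    s=status.state();R=Ro.from_euler('xyz',s["tcp_rot"]).as_matrix();return s,R
def to(x,y,z,grasp=True):
    """tool-axis shift so that grasp point (8 behind TCP) lands at x,y,z"""
    s,R=st();X=np.array([x,y,z])-(np.array([0,0,8]) if grasp else 0);return (R.T@(X-s["eef_pos"])).round(1)
E
python3 - <<'E'
from h import *
s,R=st();print(R.round(3))
c=ld("top0")
print(onz(c,[(178.4,239.4),(175,208.4)],58),onz(c,[(170,238.1)],110))
W=R.T
for P in [(450,-300,230),(487,240,230),(487,312,230)]: print(P,to(*P))
w=ld("wrist0");Rw=w["R"];o=-Rw.T@w["t"];print("cam in tool",R.T@(o-s["eef_pos"]),"cam z,x in tool",(Rw@R)[2].round(2),(Rw@R)[0].round(2))
E
```

```text
[[-0.     0.964  0.267]
 [ 0.001  0.267 -0.964]
 [-1.     0.    -0.001]]
[[478.88526428 307.83879821  58.        ]
 [547.27524799 321.04359605  58.        ]] [[478.91651072 306.67482914 110.        ]]
(450, -300, 230) [ -33.1  353.7 -215.8]
(487, 240, 230) [ -32.7  533.3 -726.4]
(487, 312, 230) [ -32.6  552.5 -795.8]
cam in tool [-194.6219448    73.20122032    1.29845536] cam z,x in tool [ 0.97 -0.26  0.  ] [-0. -0.  1.]
```

Request:
{"fn": "apply_moves", "kwargs": {"increments": [[0.4,-4,39,-24,0],[0.4,-4,39,-24,0],[0.4,-4,39,-24,0],[0.4,-4,39,-24,0],[0.4,-4,39,-24,0],[0.4,-4,39,-24,0],[0.4,-4,39,-24,0],[0.4,-4,39,-24,0],[0.4,-1,41,-24,0],[0.4,0,14,-44,0]]}}

```text
t: 1.15
eef_pos: [453.7, -253.1, 221.9]
tcp_rot: [0.823, 1.57, -0.477]
ft_force: [0.4, 0.1, 0.1]
opening: 0.599
```

Request:
{"fn": "apply_moves", "kwargs": {"increments": [[0.4,0,15,-46,0],[0.4,0,15,-46,0],[0.4,0,15,-46,0],[0.4,0,15,-46,0],[0.4,0,15,-46,0],[0.4,0,15,-46,0],[0.4,0,15,-46,0],[0.4,0,15,-46,0],[0.4,0,15,-46,0],[0.4,0,15,-46,0]]}}

```text
t: 2.15
eef_pos: [472.6, 231.4, 222.1]
tcp_rot: [-0.225, 1.571, -1.526]
ft_force: [1.1, -0.3, 0.2]
opening: 0.602
```

Run:
```python
from h import *
s,R=st();print(s["t"],s["eef_pos"],s["joints"],to(479,307.3,200)); print(R.round(3))
```

```text
2.15 [472.60991677 231.41866951 222.08403887] [ 3.29872186e-01  3.15723349e-01  1.75559634e+00 -1.81517493e-04
  1.07031961e+00  1.63083509e+00] [ 30.1  26.4 -71.4]
[[ 0.     0.964  0.267]
 [-0.     0.267 -0.964]
 [-1.    -0.     0.   ]]
```

Request:
{"fn": "apply_moves", "kwargs": {"increments": [[0.45,7,13,-36,0],[0.45,7,13,-35,0],[0.45,16,0,0,0],[0.45,0,0,0,0]]}}

```text
t: 2.55
eef_pos: [477.9, 305.1, 190.0]
tcp_rot: [-1.362, 1.567, -2.662]
ft_force: [-0.6, 1.4, -0.4]
opening: 0.548
```

Run:
```python
from h import *
c=cam("wrist","wr1");s,R=st();print(s["eef_pos"])
p=c["pixels"];hsv=cv2.cvtColor(p,cv2.COLOR_RGB2HSV)
m=((hsv[:,:,1]<60)&(p.min(2)>150)).astype(np.uint8)*255
for k in cv2.findContours(m,0,1)[0]:
    if cv2.contourArea(k)>80: print(cv2.boundingRect(k),cv2.contourArea(k))
print(proj(c,[(479,307.3,58),(479,307.3,110),(547,321,58),(547,321,96)]))
```

```text
[478.48824654 304.61964567 191.23993402]
(224, 283, 191, 17) 2981.0
(511, 281, 55, 18) 727.5
(0, 177, 13, 99) 850.0
(300, 171, 30, 36) 739.5
(464, 135, 176, 111) 11489.5
(305, 104, 31, 32) 733.5
[[313.60501894 186.77504057]
 [313.14285183 198.90135394]
 [318.21998221 121.48925091]
 [318.48269234 121.9008115 ]]
```

View pics/wr1.png

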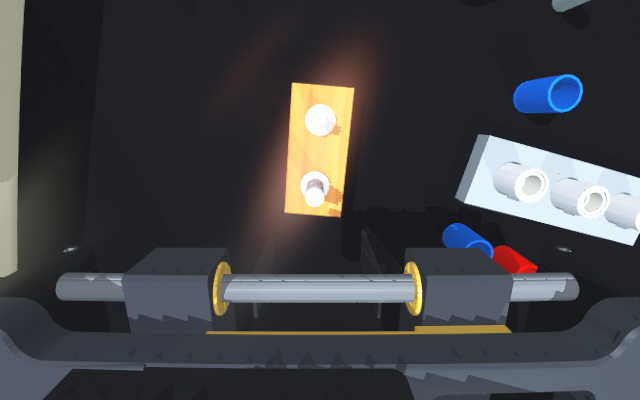

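The thick gauge's handle top is at (316,198) and its collar at (315,184), within 3 px of where I predicted. I'll descend and grip at about 85 above the nose.

Request:
{"fn": "apply_moves", "kwargs": {"increments": [[0.5,40,1,-1,0],[0.5,40,0,0,0],[0.5,24,0,0,0],[0.5,0,0,0,0],[0.9,0,0,0,0],[0.9,0,0,0,0],[0.9,0,0,0,0],[0.9,0,0,0,0]]}}

```text
t: 3.4
eef_pos: [480.2, 306.1, 89.2]
tcp_rot: [1.703, 1.569, 0.402]
ft_force: [0.1, -0.6, -0.8]
opening: 0.219
```

Request:
{"fn": "apply_moves", "kwargs": {"increments": [[1,0,0,0,0],[1,0,0,0,0],[1,-10,0,0,0],[1,-30,0,0,0],[1,-40,0,0,0],[1,-30,0,0,0],[1,0,0,0,0]]}}

```text
t: 4.1
eef_pos: [481.3, 306.7, 202.8]
tcp_rot: [1.74, 1.564, 0.439]
ft_force: [-0.3, -0.5, 0.3]
opening: 0.006
```

Run:
```python
from h import *
c=cam("wrist","wr2");s,R=st();e=s["eef_pos"];print(e,s["ft_force"],s["opening"])
print(proj(c,[e,e+[0,0,8],e-R[:,0]*-38*0-[0,0,30],e-[0,0,77]]))
side=cam("side","sd2");a=proj(side,[e-[0,0,77],e+[0,0,23]]);print(a)
top=cam("top","tp2");print(proj(top,[e-[0,0,77],e]))
A=c["pixels"];u,v=a.mean(0).astype(int)
B=cv2.resize(side["pixels"][max(v-60,0):v+60,max(u-80,0):u+80],(532,400),interpolation=2)
C=np.hstack([cv2.resize(A[100:300,160:480],(512,320)),cv2.resize(B,(288,320))]);cv2.imwrite("pics/m2.png",C[:,:,::-1])
```

```text
[480.42906052 306.30136105 200.44288346] [-1.75752868 -0.10607373 -0.54830953] 0.009188189162323147
[[315.002646   231.34606008]
 [314.93105774 235.54414832]
 [315.22997156 218.02189777]
 [315.49307379 202.61343016]]
[[226.02367021 297.92974313]
 [217.47737709 253.22893228]]
[[167.75029885 236.99607354]
 [151.74867317 234.57339062]]
```

View pics/m2.png

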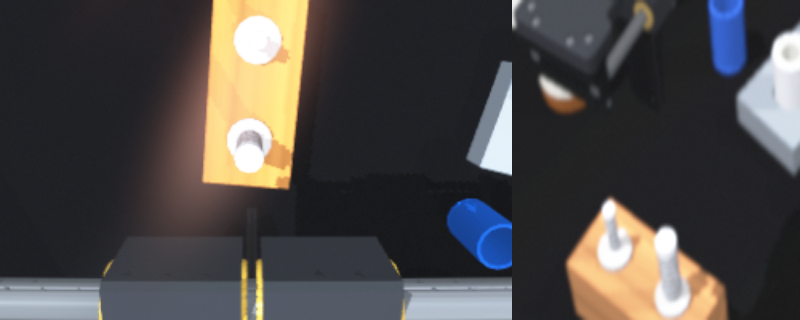

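The grasp missed: the fingers are shut and empty, and the thick gauge is still in its hole, with its top at about (316,200). It's aligned with the TCP axis, so either the lift came before the grip built up or the grip was too shallow. I'll retry lower and check before lifting.

Request:
{"fn": "apply_moves", "kwargs": {"increments": [[0.5,0,0,0,0],[0.5,0,0,0,0],[0.5,0,0,0,0],[0.5,0,0,0,0],[0.5,0,0,0,0],[0.5,40,0,0,0],[0.5,40,0,0,0],[0.5,25,0,0,0],[0.5,12,0,0,0],[0.5,0,0,0,0]]}}

```text
t: 5.25
eef_pos: [479.4, 305.7, 80.0]
tcp_rot: [-1.356, 1.568, -2.657]
ft_force: [-0.2, -0.9, 0.8]
opening: 0.501
```

Request:
{"fn": "apply_moves", "kwargs": {"increments": [[1,0,0,0,0],[1,0,0,0,0],[1,0,0,0,0],[1,0,0,0,0],[1,0,0,0,0],[1,0,0,0,0],[1,0,0,0,0]]}}

```text
t: 5.95
eef_pos: [480.2, 306.2, 81.6]
tcp_rot: [1.776, 1.57, 0.475]
ft_force: [-1.1, 1.0, 6.7]
opening: 0.167
```

Run:
```python
from h import *
c=cam("wrist","wr3");s,R=st();e=s["eef_pos"];print(e,s["ft_force"],s["opening"])
side=cam("side","sd3");top=cam("top","tp3")
print(proj(side,[(479,307,58),(479,307,110)]),proj(top,[(479,307,58)]),proj(c,[(479,307,58),(479,307,110)]))
C=np.hstack([cv2.resize(c["pixels"][110:310,220:420],(400,400),interpolation=2),cv2.resize(side["pixels"][240:360,170:290],(400,400),interpolation=2)]);cv2.imwrite("pics/m3.png",C[:,:,::-1])
```

```text
[480.15588339 306.22235148  81.58817175] [-0.31425834  1.60450445  5.8069456 ] 0.17003655039846186
[[231.25340161 324.05694253]
 [227.33909979 304.09760291]] [[178.78156481 239.35863528]] [[313.4495881  221.37413966]
 [312.58337916 249.7045793 ]]
```

View pics/m3.png

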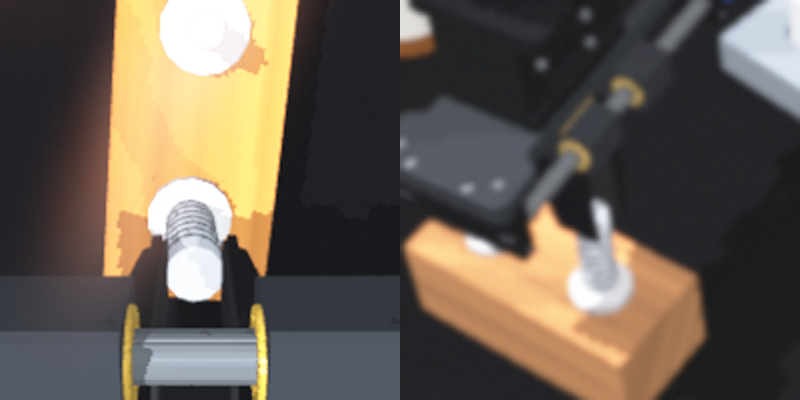

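Request:
{"fn": "apply_moves", "kwargs": {"increments": [[1,-3,0,0,0],[1,-3,0,0,0],[1,-3,0,0,0],[1,0,0,0,0]]}}

```text
t: 6.5
eef_pos: [479.9, 305.9, 90.4]
tcp_rot: [1.037, 1.571, -0.264]
ft_force: [-0.5, 0.2, -2.0]
opening: 0.166
```

Run:
```python
from h import *
s,R=st();e=s["eef_pos"];print(e,s["ft_force"],s["moment"],s["opening"])
def handle(c,z):
    p=c["pixels"];m=(p.min(2)>150).astype(np.uint8)*255
    x=np.zeros_like(m);x[190:265,290:345]=m[190:265,290:345]
    return [(cv2.boundingRect(k),onz(c,[(cv2.boundingRect(k)[0]+cv2.boundingRect(k)[2]/2,cv2.boundingRect(k)[1]+cv2.boundingRect(k)[3]-14)],z).round(1)) for k in cv2.findContours(x,0,1)[0] if cv2.contourArea(k)>60]
c=ld("wr3");print(handle(c,110))
ty,tz=R[:,1],R[:,2];E=np.array([480,306,81.])
for z in(70,89,110):
  print(z,[proj(c,[[*(E+a*ty+b*tz)[:2],z]]).round(0)[0].tolist() for a in(10,-10) for b in(-9,9)])
c=cam("wrist","wr4");print(handle(c,119))
```

```text
[479.88614625 305.90964026  90.35735562] [-0.5273272   0.20174649 -2.03190871] [-0.04181608  0.0223654   0.00049599] 0.16591048928458507
[((294, 198, 42, 63), array([[481. , 306.1, 110. ]]))]
70 [[302.0, 212.0], [328.0, 212.0], [303.0, 239.0], [327.0, 239.0]]
89 [[301.0, 221.0], [329.0, 221.0], [301.0, 250.0], [328.0, 250.0]]
110 [[299.0, 233.0], [330.0, 233.0], [300.0, 264.0], [330.0, 264.0]]
[((294, 197, 42, 64), array([[480.9, 305.8, 119. ]]))]
```

The gauge is held: the wrist force reads −2 N, which is its weight, and it moves with the hand. Next I'll hover beside the middle sleeve so one wrist picture measures all three rims.

Request:
{"fn": "apply_moves", "kwargs": {"increments": [[1,-30,0,0,0],[1,-45,0,0,0],[1,-35,0,0,0],[1,0,-10,45,0],[1,0,-10,45,0],[1,0,-10,45,0],[1,0,-10,45,0],[1,0,-10,45,0],[1,0,-10,45,0],[1,0,-5,39,0]]}}

```text
t: 7.55
eef_pos: [499.0, -11.4, 200.1]
tcp_rot: [-0.943, 1.571, -2.245]
ft_force: [-0.0, 1.2, -2.9]
opening: 0.161
```

Request:
{"fn": "apply_moves", "kwargs": {"increments": [[1,0,0,0,0],[1,0,0,0,0]]}}

```text
t: 7.75
eef_pos: [499.4, -9.9, 199.9]
tcp_rot: [-2.134, 1.57, 2.846]
ft_force: [0.2, -0.0, -2.5]
opening: 0.163
```

Run:
```python
from h import *
s,R=st();e=s["eef_pos"];print(e,s["opening"],s["ft_force"],s["joints"][5])
c=cam("wrist","wr5");s2,_=st();print(s2["eef_pos"])
print(proj(c,[(549.8,-73.6,66),(548,4.3,66),(545.8,82.5,66)]).round(0))
cv2.imwrite("pics/m5.png",c["pixels"][40:320,:,::-1])
```

```text
[499.37331691  -9.87626868 199.91273458] 0.16269648879422136 [ 0.2016296  -0.04520155 -2.52036255] 1.1509755985986183
[499.30214097  -9.06553619 199.94683883]
[[385. 159.]
 [315. 142.]
 [242. 124.]]
```

View pics/m5.png

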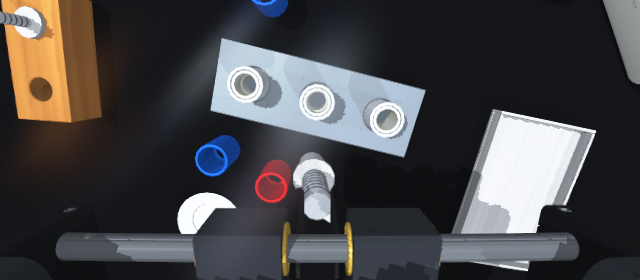

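The wrist view shows all three sleeves, at full-picture pixels (246,124), (317,142) and (387,160), and the gauge in the jaws with its collar at (313,215). I'll fit the rims and the collar next.

Run:
```python
from h import *
c=ld("wr5");p=c["pixels"];s,R=st();e=s["eef_pos"]
g=cv2.cvtColor(p,cv2.COLOR_RGB2GRAY);hsv=cv2.cvtColor(p,cv2.COLOR_RGB2HSV)
print("rack",p[105,300],"rim samples",p[142,300:336].mean(1).round(0).tolist())
for (u,v) in[(246,124),(317,142),(387,160)]:
    for th in(185,210,235):
        m=np.zeros_like(g);m[v-22:v+23,u-22:u+23]=(g[v-22:v+23,u-22:u+23]>th)*255
        k=max(cv2.findContours(m,0,1)[0],key=lambda k:cv2.contourArea(cv2.convexHull(k)));k=cv2.convexHull(k)
        w=onz(c,k.reshape(-1,2),66)[:,:2].astype(np.float32);el=cv2.fitEllipse(w)
        print(u,th,np.round(el[0],1),np.round(el[1],1))
# gauge collar: top z = TCP-71.2+48
m=np.zeros_like(g);m[190:265,290:345]=(g[190:265,290:345]>190)*255
k=max(cv2.findContours(m,0,1)[0],key=cv2.contourArea);q=k.reshape(-1,2)
print(cv2.boundingRect(k)); 
for v in range(195,235,4): print(v,q[q[:,1]==v][:,0].tolist(),end=' ')
zc=e[2]-71.2+48
print("\npred collar",proj(c,[[e[0],e[1],zc]]),proj(c,[[*(e+16*R[:,2])[:2],zc],[*(e-16*R[:,2])[:2],zc],[*(e+16*R[:,1])[:2],zc]]))
```

```text
rack [183 201 219] rim samples [251.0, 253.0, 219.0, 240.0, 252.0, 237.0, 184.0, 169.0, 156.0, 141.0, 138.0, 137.0, 137.0, 138.0, 137.0, 137.0, 137.0, 137.0, 136.0, 136.0, 136.0, 135.0, 135.0, 135.0, 144.0, 173.0, 240.0, 220.0, 244.0, 252.0, 235.0, 198.0, 250.0, 254.0, 232.0, 156.0]
246 185 [552.1  81.5] [48.  84.9]
246 210 [544.8  83.8] [39.3 46.3]
246 235 [545.8  79.8] [36.7 36.9]
317 185 [553.3   5.3] [49.5 84.1]
317 210 [547.9   2.2] [37.1 37.8]
317 235 [548.1   2.2] [36.2 36.7]
387 185 [544.5 -81.4] [51.1 69.1]
387 210 [550.1 -75.6] [37.1 38. ]
387 235 [550.2 -75.4] [36.5 36.9]
(293, 199, 41, 27)
195 [] 199 [310, 317, 316, 315, 314, 313, 312, 311] 203 [301, 326, 325] 207 [297, 330] 211 [295, 306, 322, 323, 324, 332] 215 [293, 302, 331, 333] 219 [293, 301] 223 [295, 301] 227 [] 231 [] 
pred collar [[313.78253346 220.18489349]] [[335.09349993 220.1260481 ]
 [292.47361518 220.23780785]
 [313.67122747 199.56773657]]
```

Request:
{"fn": "apply_moves", "kwargs": {"increments": [[1,0,25,1,0],[1,0,25,1,0],[1,30,0,0,0],[1,20,0,0,0],[1,0,0,0,0]]}}

```text
t: 8.3
eef_pos: [546.8, 3.8, 147.8]
tcp_rot: [-1.953, 1.566, 3.031]
ft_force: [-0.5, -0.5, -2.7]
opening: 0.16
```

Run:
```python
from h import *
E=np.mean([ (cam("wrist") and st()[0]["eef_pos"]) for _ in range(4)],0);R=st()[1];print(E,(R.T@(np.array([548.1,2.2,0])-E)).round(2)[1:])
```

```text
[548.35415207   3.04520331 150.58822196] [-0.72  0.64]
```

Request:
{"fn": "apply_moves", "kwargs": {"increments": [[1,5,-0.5,0.6,0],[1,5,0,0,0],[1,3,0,0,0],[1,2,0,0,0],[1,2,0,0,0],[1,0,0,0,0]]}}

```text
t: 9.1
eef_pos: [547.9, 1.4, 132.9]
tcp_rot: [-1.402, 1.57, -2.703]
ft_force: [0.3, -0.8, -2.5]
opening: 0.162
```

Request:
{"fn": "apply_moves", "kwargs": {"increments": [[1,2,0,0,0],[1,2,0,0,0],[1,2,0,0,0],[1,0,0,0,0]]}}

```text
t: 9.5
eef_pos: [547.8, 1.5, 126.8]
tcp_rot: [-1.779, 1.57, -3.08]
ft_force: [0.5, -0.3, -3.2]
opening: 0.165
```

Request:
{"fn": "apply_moves", "kwargs": {"increments": [[1,2,0,0,0],[1,2,0,0,0],[1,2,0,0,0],[1,0,0,0,0]]}}

```text
t: 9.9
eef_pos: [547.8, 1.5, 120.8]
tcp_rot: [-1.743, 1.57, -3.044]
ft_force: [0.4, -0.9, -2.6]
opening: 0.163
```

Request:
{"fn": "apply_moves", "kwargs": {"increments": [[1,1,0,0,0],[1,1,0,0,0],[1,1,0,0,0],[1,0,0,0,0]]}}

```text
t: 10.3
eef_pos: [547.9, 1.5, 118.0]
tcp_rot: [-1.369, 1.571, -2.67]
ft_force: [-0.5, -0.6, -3.1]
opening: 0.164
```

Request:
{"fn": "apply_moves", "kwargs": {"increments": [[1,1,0,0,0],[1,1,0,0,0],[1,1,0,0,0],[1,0,0,0,0]]}}

```text
t: 10.7
eef_pos: [548.0, 1.4, 115.1]
tcp_rot: [0.465, 1.571, -0.836]
ft_force: [0.2, -0.4, -1.2]
opening: 0.164
```

Request:
{"fn": "apply_moves", "kwargs": {"increments": [[1,1,0,0,0],[1,1,0,0,0],[1,1,0,0,0],[1,0,0,0,0]]}}

```text
t: 11.1
eef_pos: [549.7, 1.2, 114.0]
tcp_rot: [1.158, 1.566, -0.143]
ft_force: [0.5, -1.6, 15.8]
opening: 0.16
```

Contact at a depth of about 23 mm, at 16 N: the middle sleeve is tight. I'll withdraw and go to the +y sleeve.

Request:
{"fn": "apply_moves", "kwargs": {"increments": [[1,-6,0,0,0],[1,-15,0,0,0],[1,-20,0,0,0],[1,0,5,-20,0],[1,0,9,-36,0],[1,0,4.5,-19.4,0],[1,0,0,0,0]]}}

```text
t: 11.8
eef_pos: [545.1, 81.1, 153.0]
tcp_rot: [-2.204, 1.57, 2.781]
ft_force: [-0.4, -0.2, -2.1]
opening: 0.164
```

Run:
```python
from h import *
L=[]
for i in range(4):
    c=cam("wrist","wr6"); L.append(st()[0]["eef_pos"])
E=np.mean(L,0);s,R=st();print(E,s["ft_force"],(R.T@(np.array([545.8,79.8,0])-E)).round(2)[1:])
g=cv2.cvtColor(c["pixels"],cv2.COLOR_RGB2GRAY)
m=np.zeros_like(g);m[190:265,290:345]=(g[190:265,290:345]>190)*255
k=max(cv2.findContours(m,0,1)[0],key=cv2.contourArea);q=k.reshape(-1,2);print("collar",cv2.boundingRect(k))
# middle sleeve still seated?
print(proj(c,[(548.1,2.2,66)]))
cv2.imwrite("pics/m6.png",c["pixels"][100:300,200:520,::-1])
```

```text
[545.47447126  79.02429102 152.9566664 ] [-0.33395304  1.11991387 -2.87018101] [ 0.59 -0.67]
collar (290, 190, 45, 41)
[[391.93309316 216.75249125]]
```

Request:
{"fn": "apply_moves", "kwargs": {"increments": [[1,6,0.3,-0.4,0],[1,5,0,0,0],[1,3,0,0,0],[1,2,0,0,0],[1,2,0,0,0],[1,2,0,0,0],[1,0,0,0,0]]}}

```text
t: 12.7
eef_pos: [545.8, 79.5, 132.9]
tcp_rot: [-1.012, 1.571, -2.313]
ft_force: [0.1, -0.5, -1.9]
opening: 0.16
```

Request:
{"fn": "apply_moves", "kwargs": {"increments": [[1,2,0,0,0],[1,2,0,0,0],[1,2,0,0,0],[1,2,0,0,0],[1,0,0,0,0]]}}

```text
t: 13.2
eef_pos: [545.7, 79.5, 124.8]
tcp_rot: [-1.662, 1.57, -2.963]
ft_force: [0.6, -0.2, -2.2]
opening: 0.166
```

Request:
{"fn": "apply_moves", "kwargs": {"increments": [[1,2,0,0,0],[1,1,0,0,0],[1,1,0,0,0],[1,1,0,0,0],[1,0,0,0,0]]}}

```text
t: 13.7
eef_pos: [545.8, 79.5, 120.0]
tcp_rot: [-1.307, 1.571, -2.608]
ft_force: [0.5, -0.3, -2.2]
opening: 0.163
```

Depth is about 17 mm with no contact. Continuing in 3 mm steps.

Request:
{"fn": "apply_moves", "kwargs": {"increments": [[1,1,0,0,0],[1,1,0,0,0],[1,1,0,0,0],[1,0,0,0,0]]}}

```text
t: 14.1
eef_pos: [545.8, 79.5, 117.0]
tcp_rot: [-1.378, 1.571, -2.679]
ft_force: [-0.3, -0.1, -2.1]
opening: 0.157
```

Request:
{"fn": "apply_moves", "kwargs": {"increments": [[1,1,0,0,0],[1,1,0,0,0],[1,1,0,0,0],[1,0,0,0,0]]}}

```text
t: 14.5
eef_pos: [545.8, 79.5, 113.9]
tcp_rot: [-1.244, 1.571, -2.545]
ft_force: [-0.6, -0.6, -2.6]
opening: 0.158
```

Request:
{"fn": "apply_moves", "kwargs": {"increments": [[1,1,0,0,0],[1,1,0,0,0],[1,0,0,0,0]]}}

```text
t: 14.8
eef_pos: [545.8, 79.5, 112.0]
tcp_rot: [-1.339, 1.571, -2.64]
ft_force: [-0.5, -0.2, -2.1]
opening: 0.163
```

Request:
{"fn": "apply_moves", "kwargs": {"increments": [[1,1,0,0,0],[1,1,0,0,0],[1,1,0,0,0],[1,0,0,0,0]]}}

```text
t: 15.2
eef_pos: [545.8, 79.6, 108.9]
tcp_rot: [-1.42, 1.571, -2.72]
ft_force: [0.3, -0.5, -1.3]
opening: 0.163
```

Request:
{"fn": "apply_moves", "kwargs": {"increments": [[1,1,0,0,0],[1,1,0,0,0],[1,1,0,0,0],[1,0,0,0,0]]}}

```text
t: 15.6
eef_pos: [545.8, 79.5, 106.0]
tcp_rot: [-1.268, 1.571, -2.569]
ft_force: [-0.2, -0.6, -2.8]
opening: 0.166
```

Request:
{"fn": "apply_moves", "kwargs": {"increments": [[1,1,0,0,0],[1,1,0,0,0],[1,1,0,0,0],[1,0,0,0,0]]}}

```text
t: 16.0
eef_pos: [547.0, 79.4, 104.3]
tcp_rot: [1.256, 1.568, -0.045]
ft_force: [1.0, -1.7, 10.4]
opening: 0.165
```

Contact at about 33 mm deep, 10 N, roughly 9 mm short of home, so this one is tight as well. Next is the −y sleeve.

Request:
{"fn": "apply_moves", "kwargs": {"increments": [[1,-10,0,0,0],[1,-20,0,0,0],[1,-20,0,0,0],[1,0,-6,25,0],[1,0,-11,45,0],[1,0,-11,45,0],[1,0,-7,28,0],[1,0,-2,7.5,0],[1,0,0,0,0]]}}

```text
t: 16.9
eef_pos: [550.1, -76.0, 153.2]
tcp_rot: [-2.422, 1.57, 2.558]
ft_force: [1.0, 0.0, -1.4]
opening: 0.16
```

Run:
```python
from h import *
L=[]
for i in range(4):
    c=cam("wrist","wr7"); L.append(st()[0]["eef_pos"])
E=np.mean(L,0);s,R=st();print(E,s["ft_force"],(R.T@(np.array([550.2,-75.4,0])-E)).round(2)[1:])
```

```text
[550.15837378 -74.44265023 153.16682485] [-0.72581669  0.69875682 -2.67692863] [-0.2   0.96]
```

Request:
{"fn": "apply_moves", "kwargs": {"increments": [[1,6,0,0.5,0],[1,5,0,0,0],[1,3,0,0,0],[1,2,0,0,0],[1,2,0,0,0],[1,2,0,0,0],[1,0,0,0,0]]}}

```text
t: 17.8
eef_pos: [550.4, -75.9, 132.9]
tcp_rot: [-1.183, 1.571, -2.484]
ft_force: [0.1, 0.0, -2.2]
opening: 0.161
```

Request:
{"fn": "apply_moves", "kwargs": {"increments": [[1,2,0,0,0],[1,2,0,0,0],[1,2,0,0,0],[1,2,0,0,0],[1,0,0,0,0]]}}

```text
t: 18.3
eef_pos: [550.3, -75.8, 124.8]
tcp_rot: [-1.925, 1.57, 3.057]
ft_force: [0.9, -0.5, -1.9]
opening: 0.16
```

Request:
{"fn": "apply_moves", "kwargs": {"increments": [[1,2,0,0,0],[1,1,0,0,0],[1,1,0,0,0],[1,1,0,0,0],[1,0,0,0,0]]}}

```text
t: 18.8
eef_pos: [550.4, -75.8, 120.0]
tcp_rot: [-1.694, 1.571, -2.995]
ft_force: [-0.4, -0.4, -2.9]
opening: 0.163
```

Request:
{"fn": "apply_moves", "kwargs": {"increments": [[1,1,0,0,0],[1,1,0,0,0],[1,1,0,0,0],[1,1,0,0,0],[1,0,0,0,0]]}}

```text
t: 19.3
eef_pos: [550.4, -75.8, 116.0]
tcp_rot: [-1.369, 1.571, -2.67]
ft_force: [0.4, -0.7, -2.8]
opening: 0.16
```

Request:
{"fn": "apply_moves", "kwargs": {"increments": [[1,1,0,0,0],[1,1,0,0,0],[1,1,0,0,0],[1,1,0,0,0],[1,0,0,0,0]]}}

```text
t: 19.8
eef_pos: [550.4, -75.9, 112.0]
tcp_rot: [-1.294, 1.571, -2.595]
ft_force: [-0.3, -0.7, -2.1]
opening: 0.159
```

Request:
{"fn": "apply_moves", "kwargs": {"increments": [[1,1,0,0,0],[1,1,0,0,0],[1,1,0,0,0],[1,1,0,0,0],[1,0,0,0,0]]}}

```text
t: 20.3
eef_pos: [550.4, -75.9, 107.9]
tcp_rot: [-1.637, 1.571, -2.938]
ft_force: [-0.2, -0.4, -2.3]
opening: 0.161
```

Request:
{"fn": "apply_moves", "kwargs": {"increments": [[1,1,0,0,0],[1,1,0,0,0],[1,1,0,0,0],[1,1,0,0,0],[1,0,0,0,0]]}}

```text
t: 20.8
eef_pos: [550.3, -75.8, 104.0]
tcp_rot: [-1.787, 1.571, -3.088]
ft_force: [0.4, -0.9, -2.2]
opening: 0.161
```

Request:
{"fn": "apply_moves", "kwargs": {"increments": [[1,1,0,0,0],[1,1,0,0,0],[1,1,0,0,0],[1,1,0,0,0],[1,0,0,0,0]]}}

```text
t: 21.3
eef_pos: [550.4, -75.9, 100.0]
tcp_rot: [-1.488, 1.571, -2.789]
ft_force: [0.6, -1.4, -2.1]
opening: 0.168
```

Request:
{"fn": "apply_moves", "kwargs": {"increments": [[1,1,0,0,0],[1,1,0,0,0],[1,1,0,0,0],[1,0.5,0,0,0],[1,0,0,0,0]]}}

```text
t: 21.8
eef_pos: [550.4, -75.9, 96.5]
tcp_rot: [-1.545, 1.571, -2.846]
ft_force: [0.1, 0.0, -2.4]
opening: 0.164
```

Request:
{"fn": "apply_moves", "kwargs": {"increments": [[1,0.7,0,0,0],[1,0.7,0,0,0],[1,0.6,0,0,0],[1,0,0,0,0]]}}

```text
t: 22.2
eef_pos: [550.9, -76.0, 95.3]
tcp_rot: [0.99, 1.569, -0.311]
ft_force: [-0.6, -0.6, 5.6]
opening: 0.167
```

The gauge is home in the −y sleeve, collar on the rim at the 42 mm depth, so that's the true one. I'll release it, rise, and turn the jaws along x for the sleeves.

Request:
{"fn": "apply_moves", "kwargs": {"increments": [[0.6,0,0,0,0],[0.55,0,0,0,0],[0.55,0,0,0,0],[0.55,0,0,0,0],[0.55,-10,0,0,0],[0.5,-30,0,0,0],[0.5,-40,0,0,0],[0.4,-35,0,0,0]]}}

```text
t: 23.0
eef_pos: [550.4, -75.8, 212.0]
tcp_rot: [0.966, 1.57, -0.335]
ft_force: [0.1, 0.5, 0.4]
opening: 0.539
```

Request:
{"fn": "apply_moves", "kwargs": {"increments": [[0.35,0,2,-10,-8.3],[0.35,0,0,0,-8.3],[0.35,0,0,0,-8.3],[0.35,0,0,0,-8.3],[0.35,0,0,0,-8.3],[0.35,0,0,0,-8.3],[0.35,0,0,0,-8.3],[0.35,0,0,0,-8.3],[0.35,0,0,0,-8.3],[0.35,0,0,0,0]]}}

```text
t: 24.0
eef_pos: [549.7, -65.7, 210.3]
tcp_rot: [-0.391, 1.57, -0.386]
ft_force: [0.4, 0.1, 0.3]
opening: 0.654
```

Run:
```python
from h import *
c=cam("wrist","wr8");t=cam("top","tp8");sd=cam("side","sd8");s,R=st();print(s["t"],s["eef_pos"],s["opening"],s["joints"]);print(R.round(3))
print(to(548.1,2.2,130),to(545.8,79.8,130)); print(proj(sd,[(550,-75.6,66),(550,-75.6,124)]))
C=np.hstack([c["pixels"][0:320,60:480],cv2.resize(sd["pixels"][150:290,240:400],(366,320),interpolation=2)]);cv2.imwrite("pics/m8.png",C[:,:,::-1])
```

```text
24.15 [549.73084807 -65.66900853 209.9661782 ] 0.6507249975007664 [-2.38192113e-01  3.67816124e-01  1.70902754e+00 -3.08800598e-05
  1.06438966e+00 -2.36868845e-01]
[[ 0.     0.001  1.   ]
 [-0.     1.    -0.001]
 [-1.    -0.     0.   ]]
[88.  67.9 -1.7] [ 87.9 145.5  -4.2]
[[345.15206997 194.63997875]
 [345.89959822 172.62449029]]
```

View pics/m8.png

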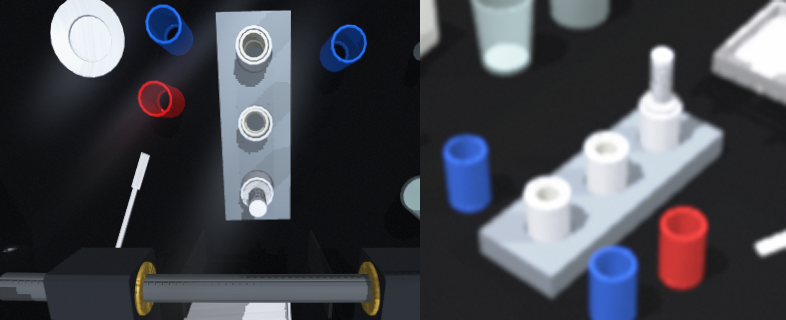

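The wrist and side views show the gauge standing home in the −y sleeve, collar on the rim. Both tight sleeves are still seated. I'll take the middle one first.

Request:
{"fn": "apply_moves", "kwargs": {"increments": [[0.35,0,34,-1,0],[0.35,0,34,-0.7,0],[0.35,40,0,0,0],[0.35,40,0,0,0],[0.35,40,0,0,0],[0.35,30,0,0,0],[0.35,16,0,0,0],[0.35,0,0,0,0]]}}

```text
t: 24.95
eef_pos: [546.8, 2.4, 41.7]
tcp_rot: [3.048, 1.567, 3.048]
ft_force: [-0.2, -0.3, 0.5]
opening: 0.65
```

Request:
{"fn": "apply_moves", "kwargs": {"increments": [[0.8,0,0,0,0],[0.8,0,0,0,0],[0.8,0,0,0,0],[0.8,0,0,0,0],[0.8,0,0,0,0],[0.8,0,0,0,0],[0.8,0,0,0,0]]}}

```text
t: 25.65
eef_pos: [547.8, 2.3, 43.7]
tcp_rot: [-0.792, 1.571, -0.789]
ft_force: [-0.4, -0.2, -0.8]
opening: 0.209
```

Run:
```python
from h import *
c=cam("wrist","wr9");s,R=st();print(s["opening"],s["ft_force"],s["eef_pos"])
sd=cam("side","sd9");s,R=st();print(s["opening"])
C=np.hstack([cv2.resize(c["pixels"][100:300,200:450],(400,320)),cv2.resize(sd["pixels"][150:290,240:400],(366,320),interpolation=2)]);cv2.imwrite("pics/m9.png",C[:,:,::-1])
```

```text
0.20167696368066096 [ 0.32411682 -0.43813188 -0.25038523] [547.83787567   2.29702734  43.64421539]
0.20318163296780598
```

View pics/m9.png

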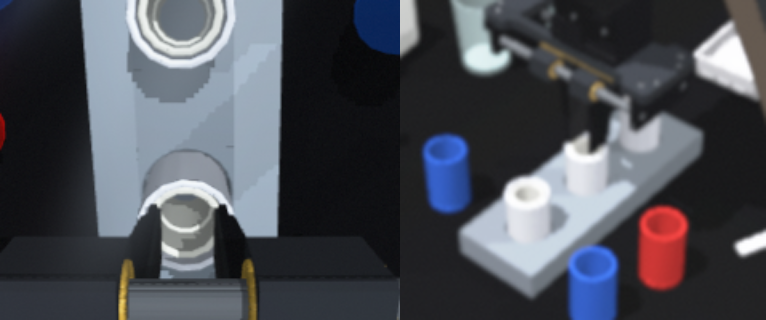

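Run:
```python
from h import *
c=ld("wr9");s,R=st();e=s["eef_pos"];cr=lambda P:((P-[200,100])*1.6).round(0).tolist()
a=np.linspace(0,2*np.pi,9)[:-1]
print("rim",cr(proj(c,[(548.1+19*np.cos(t),2.2+19*np.sin(t),66) for t in a])))
for z in(33,52,66,90): print("pad",z,cr(proj(c,[(e[0]+b,e[1]+d,z) for b in(-10,10) for d in(10,-10)])))
d=ld("sd9");print("side rim",((proj(d,[(548.1,2.2,66),(548.1-25,2.2,33),(548.1-25,2.2,66),(548.1-15,2.2,66)])-[240,150])*2.2875).round())
p=c["pixels"];f=cv2.resize(p[190:310,250:390],(560,480),interpolation=2)
q=cv2.resize(d["pixels"][180:250,300:360],(240,280),interpolation=2)
C=np.zeros((480,800,3),np.uint8);C[:,:560]=f;C[:280,560:]=q;cv2.imwrite("pics/m10.png",C[:,:,::-1])
```

```text
rim [[237.0, 227.0], [223.0, 194.0], [187.0, 179.0], [151.0, 194.0], [137.0, 227.0], [152.0, 259.0], [187.0, 273.0], [221.0, 260.0]]
pad 33 [[163.0, 177.0], [164.0, 219.0], [209.0, 177.0], [208.0, 219.0]]
pad 52 [[161.0, 190.0], [162.0, 236.0], [211.0, 190.0], [210.0, 236.0]]
pad 66 [[159.0, 202.0], [160.0, 251.0], [213.0, 202.0], [212.0, 251.0]]
pad 90 [[155.0, 227.0], [156.0, 282.0], [216.0, 227.0], [215.0, 282.0]]
side rim [[187. 144.]
 [208. 184.]
 [208. 156.]
 [199. 151.]]
```

View pics/m10.png

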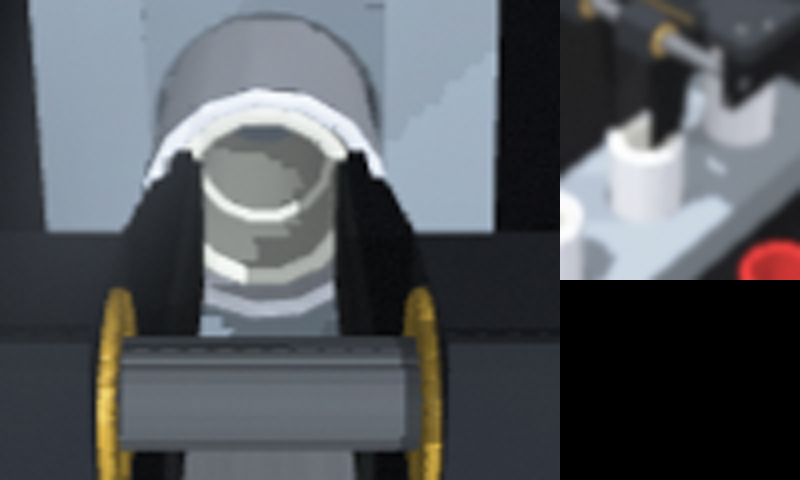

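The picture shows the fingertips stopping right at rim level. The opening of 0.20 is simply the commanded closure of 0.8, so they touched nothing. The tips evidently end about 25 mm higher than `tip_extent` implies, which also explains the first missed grasp at the handle's top. I'll reopen, go about 22 lower while watching the force, and close again.

Request:
{"fn": "apply_moves", "kwargs": {"increments": [[0.35,0,0,0,0],[0.35,0,0,0,0],[0.35,0,0,0,0],[0.35,0,0,0,0],[0.35,0,0,0,0],[0.35,0,0,0,0],[0.35,5,0,0,0],[0.35,5,0,0,0],[0.35,0,0,0,0]]}}

```text
t: 26.65
eef_pos: [547.4, 2.4, 32.7]
tcp_rot: [3.094, 1.569, 3.097]
ft_force: [-0.2, -0.0, -1.0]
opening: 0.646
```

Request:
{"fn": "apply_moves", "kwargs": {"increments": [[0.35,3,0,0,0],[0.35,3,0,0,0],[0.35,3,0,0,0],[0.35,3,0,0,0],[0.35,0,0,0,0]]}}

```text
t: 27.15
eef_pos: [547.6, 2.3, 21.2]
tcp_rot: [-3.098, 1.57, -3.095]
ft_force: [-0.3, -0.5, -0.2]
opening: 0.654
```

Request:
{"fn": "apply_moves", "kwargs": {"increments": [[1,0,0,0,0],[1,0,0,0,0],[1,0,0,0,0],[1,0,0,0,0],[1,0,0,0,0],[1,0,0,0,0],[1,0,0,0,0]]}}

```text
t: 27.85
eef_pos: [547.9, 2.3, 21.7]
tcp_rot: [-0.734, 1.571, -0.731]
ft_force: [-0.5, -0.1, 1.8]
opening: 0.38
```

Request:
{"fn": "apply_moves", "kwargs": {"increments": [[1,-5,0,0,0],[1,-15,0,0,0],[1,-40,0,0,0],[1,-45,0,0,0],[1,-40,0,0,0],[1,0,0,0,0]]}}

```text
t: 28.45
eef_pos: [549.9, 2.2, 171.9]
tcp_rot: [-0.125, 1.562, -0.122]
ft_force: [-1.0, -0.6, -1.8]
opening: 0.378
```

Request:
{"fn": "apply_moves", "kwargs": {"increments": [[1,0,-25,-2,0],[1,0,-45,-2,0],[1,0,-45,-2,0],[1,0,-45,-2,0],[1,0,-45,0,0],[1,0,-45,0,0],[1,0,-30,0,0],[1,0,-12,0,0],[1,0,0,0,0]]}}

```text
t: 29.35
eef_pos: [540.1, -290.5, 165.8]
tcp_rot: [2.57, 1.57, 2.571]
ft_force: [-0.0, 0.4, -0.8]
opening: 0.38
```

Request:
{"fn": "apply_moves", "kwargs": {"increments": [[1,40,0,0,0],[1,40,0,0,0],[1,35,0,0,0],[1,15,0,0,0],[1,5,0,0,0],[1,0,0,0,0]]}}

```text
t: 29.95
eef_pos: [541.1, -289.2, 32.1]
tcp_rot: [-0.684, 1.571, -0.681]
ft_force: [-0.3, -0.4, -0.2]
opening: 0.381
```

Run:
```python
from h import *
c=cam("wrist","wr11");s,R=st();e=s["eef_pos"];print(e,s["ft_force"],s["opening"],s["t"])
t=cam("top","tp11");sd=cam("side","sd11")
# tray corners expected
th=np.radians(4.6);ux=np.array([np.cos(th),np.sin(th)])
print(proj(sd,[(e[0],e[1],30)]))
cv2.imwrite("pics/m11.png",np.hstack([cv2.resize(c["pixels"][60:300,150:470],(480,360)),cv2.resize(sd["pixels"][130:250,350:456],(318,360),interpolation=2)])[:,:,::-1])
p=sd["pixels"]; print(p.shape)
```

```text
[ 541.34452062 -289.58303507   32.86084754] [ 0.1050495   0.40185874 -0.73527973] 0.37973575575702584 30.0
[[403.98865646 166.15362406]]
(400, 640, 3)
```

Request:
{"fn": "apply_moves", "kwargs": {"increments": [[1,5,0,0,0],[1,3,0,0,0],[1,1,0,0,0],[1,1,0,0,0],[1,0,0,0,0]]}}

```text
t: 30.6
eef_pos: [540.6, -289.7, 21.5]
tcp_rot: [2.834, 1.571, 2.837]
ft_force: [0.2, -0.3, -0.9]
opening: 0.38
```

Request:
{"fn": "apply_moves", "kwargs": {"increments": [[1,1,0,0,0],[1,0.7,0,0,0],[1,0.5,0,0,0],[1,0,0,0,0]]}}

```text
t: 31.0
eef_pos: [540.7, -289.8, 19.7]
tcp_rot: [-1.006, 1.571, -1.004]
ft_force: [-0.5, 0.3, 4.1]
opening: 0.382
```

Request:
{"fn": "apply_moves", "kwargs": {"increments": [[0.35,0,0,0,0],[0.35,0,0,0,0],[0.35,0,0,0,0],[0.35,0,0,0,0],[0.35,-10,0,0,0],[0.35,-40,0,0,0],[0.35,-50,0,0,0],[0.35,-40,0,0,0],[0.35,0,35,1,0],[0.35,0,45,1,0]]}}

```text
t: 32.0
eef_pos: [542.7, -210.3, 161.5]
tcp_rot: [-0.522, 1.567, -0.522]
ft_force: [0.5, 1.1, -0.4]
opening: 0.651
```

Request:
{"fn": "apply_moves", "kwargs": {"increments": [[0.35,0,45,1,0],[0.35,0,45,1,0],[0.35,0,45,1,0],[0.35,0,45,0,0],[0.35,0,45,0,0],[0.35,0,40,0,0],[0.35,0,24,0,0],[0.35,0,0,0,0]]}}

```text
t: 32.8
eef_pos: [544.4, 81.9, 160.2]
tcp_rot: [0.26, 1.57, 0.266]
ft_force: [-0.1, 0.2, 0.6]
opening: 0.65
```

Run:
```python
from h import *
L=[]
for i in range(3): c=cam("wrist","wr12");L.append(st()[0]["eef_pos"])
s,R=st();e=np.mean(L,0);print(e,s["opening"],s["t"],(R.T@(np.array([545.8,79.8,21.5])-e)).round(1))
```

```text
[544.58098598  79.5706007  159.92238668] 0.6483826202239248 32.95 [138.4   0.3   1.2]
```

Request:
{"fn": "apply_moves", "kwargs": {"increments": [[0.35,40,0,1,0],[0.35,40,0,0,0],[0.35,25,0,0,0],[0.35,15,0,0,0],[0.35,10,0,0,0],[0.35,5,0,0,0],[0.35,3,0,0,0],[0.35,0,0,0,0]]}}

```text
t: 33.75
eef_pos: [545.8, 79.0, 21.7]
tcp_rot: [-0.164, 1.57, -0.162]
ft_force: [0.4, 0.7, 0.5]
opening: 0.65
```

Request:
{"fn": "apply_moves", "kwargs": {"increments": [[1,0,0,0,0],[1,0,0,0,0],[1,0,0,0,0],[1,0,0,0,0],[1,0,0,0,0],[1,0,0,0,0],[1,0,0,0,0]]}}

```text
t: 34.45
eef_pos: [545.7, 79.3, 21.6]
tcp_rot: [-0.207, 1.57, -0.204]
ft_force: [-1.4, 0.8, 5.0]
opening: 0.399
```

Request:
{"fn": "apply_moves", "kwargs": {"increments": [[1,-5,0,0,0],[1,-15,0,0,0],[1,-40,0,0,0],[1,-45,0,0,0],[1,-45,0,0,0],[1,0,-20,-10,0],[1,0,-45,-12,0],[1,0,-45,-12,0],[1,0,-45,-12,0],[1,0,0,0,0]]}}

```text
t: 35.45
eef_pos: [498.8, -79.8, 171.5]
tcp_rot: [-2.14, 1.57, -2.142]
ft_force: [0.3, 0.2, -0.7]
opening: 0.4
```

Request:
{"fn": "apply_moves", "kwargs": {"increments": [[1,0,-25,-6,0],[1,0,-45,-12,0],[1,0,-45,-12,0],[1,0,-45,-12,0],[1,0,-40,-6,0],[1,0,-14,0,0],[1,0,0,0,0],[1,0,0,0,0]]}}

```text
t: 36.25
eef_pos: [452.7, -288.8, 171.2]
tcp_rot: [2.162, 1.57, 2.164]
ft_force: [0.0, 0.7, -0.6]
opening: 0.403
```

Run:
```python
from h import *
t=cam("top","tp13");sd=cam("side","sd13");c=cam("wrist","wr13");s,R=st();print(s["eef_pos"],s["ft_force"],s["opening"],s["t"])
print(proj(c,[(540,-290,64),(452,-290,4)]),proj(sd,[(540,-290,64),(550,-75.6,66)]))
cv2.imwrite("pics/m13.png",np.hstack([cv2.resize(c["pixels"][80:400,130:510],(428,360)),cv2.resize(sd["pixels"][130:250,320:440],(360,360),interpolation=2)])[:,:,::-1])
```

```text
[ 452.9554278  -288.50450203  171.50264622] [ 0.57355465 -0.72182808 -0.7790847 ] 0.39829162867875434 36.4
[[401.86538301 194.15035454]
 [315.79414948 182.13021453]] [[405.93036627 154.6077924 ]
 [345.15206997 194.63997875]]
```

View pics/m13.png

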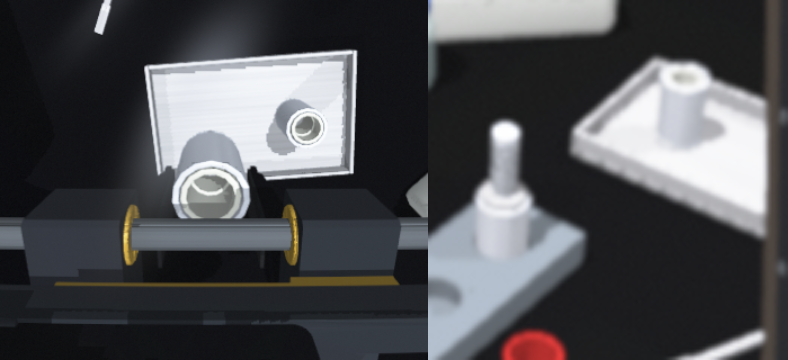

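Sleeve 1 stands upright inside the tray, with its rim at crop (305,127), and the gauge is still home in the −y sleeve. The second landing spot, at crop (209,115), is clear floor. Lowering now.

Request:
{"fn": "apply_moves", "kwargs": {"increments": [[1,40,0,0,0],[1,40,0,0,0],[1,35,0,0,0],[1,20,0,0,0],[1,8,0,0,0],[1,3,0,0,0],[1,2,0,0,0],[1,1,0,0,0],[1,0,0,0,0]]}}

```text
t: 37.3
eef_pos: [453.0, -290.1, 23.2]
tcp_rot: [-0.738, 1.569, -0.735]
ft_force: [0.2, 0.1, -1.0]
opening: 0.398
```

Request:
{"fn": "apply_moves", "kwargs": {"increments": [[1,1,0,0,0],[1,0.7,0,0,0],[1,0.5,0,0,0],[1,0,0,0,0]]}}

```text
t: 37.7
eef_pos: [452.6, -290.0, 20.2]
tcp_rot: [-1.266, 1.571, -1.264]
ft_force: [-0.0, 0.4, -0.7]
opening: 0.4
```

Request:
{"fn": "apply_moves", "kwargs": {"increments": [[1,0.5,0,0,0],[1,0.5,0,0,0],[1,0,0,0,0]]}}

```text
t: 38.0
eef_pos: [452.6, -290.1, 19.7]
tcp_rot: [-1.035, 1.57, -1.033]
ft_force: [-1.5, 0.7, 5.1]
opening: 0.402
```

Down on the floor at about 6 N. I'll release and retreat.

Request:
{"fn": "apply_moves", "kwargs": {"increments": [[0.4,0,0,0,0],[0.35,0,0,0,0],[0.35,0,0,0,0],[0.35,0,0,0,0],[0.35,-10,0,0,0],[0.35,-40,0,0,0],[0.35,-50,0,0,0],[0.35,-50,0,0,0],[0.35,0,-40,0,0],[0.35,0,-40,0,0]]}}

```text
t: 39.0
eef_pos: [453.5, -370.7, 172.4]
tcp_rot: [-0.807, 1.566, -0.802]
ft_force: [0.5, 0.9, -0.4]
opening: 0.648
```

Run:
```python
from h import *
c=cam("wrist","wr14");t=cam("top","tp14");s,R=st();print(s["eef_pos"],s["ft_force"],s["opening"],s["t"])
g=cv2.cvtColor(c["pixels"],cv2.COLOR_RGB2GRAY)
for P in[(540.7,-289.8),(452.6,-290)]:
    u,v=proj(c,[(*P,64)])[0].round().astype(int);print("exp",u,v)
    for th in(225,240):
        m=np.zeros_like(g);a=26;m[v-a:v+a,u-a:u+a]=(g[v-a:v+a,u-a:u+a]>th)*255
        for k in cv2.findContours(m,0,1)[0]:
            k=cv2.convexHull(k)
            if len(k)>5 and cv2.contourArea(k)>250:
                el=cv2.fitEllipse(onz(c,k.reshape(-1,2),64)[:,:2].astype(np.float32));print(th,np.round(el[0],1),np.round(el[1],1))
# change top vs start
a=ld("top0")["pixels"].astype(int);d=(abs(a-t["pixels"].astype(int)).max(2)>60).astype(np.uint8)
for k in cv2.findContours(cv2.morphologyEx(d,cv2.MORPH_OPEN,np.ones((3,3))),0,1)[0]:
    if cv2.contourArea(k)>15: print("chg",cv2.boundingRect(k))
```

```text
[ 452.77246451 -373.64577059  170.29189876] [ 0.02380309  0.78364677 -0.17806809] 0.6513702156095456 39.1
exp 408 110
225 [ 543.6 -283.1] [50.4 79. ]
240 [ 544.1 -292.5] [37.2 46.6]
exp 315 109
240 [ 448.2 -283.9] [38.  52.4]
chg (532, 240, 5, 40)
chg (188, 240, 5, 5)
chg (165, 232, 20, 15)
chg (589, 222, 51, 75)
chg (436, 217, 10, 12)
chg (445, 214, 9, 8)
chg (325, 212, 7, 11)
chg (290, 211, 8, 12)
chg (352, 207, 6, 6)
```

Run:
```python
from h import *
c=ld("wr14");g=cv2.cvtColor(c["pixels"],cv2.COLOR_RGB2GRAY)
for P in[(540.7,-289.8),(452.6,-290)]:
    u,v=proj(c,[(*P,64)])[0].round().astype(int)
    for th in(170,200,225):
        m=((g[v-25:v+26,u-25:u+26]<th)*255).astype(np.uint8)
        n,l,st_,ce=cv2.connectedComponentsWithStats(m,connectivity=4)
        print(u,v,th,[(st_[i].tolist(),onz(c,[ce[i]+[u-25,v-25]],64)[0,:2].round(1).tolist()) for i in range(1,n) if st_[i,4]>40])
    print(g[v,u-25:u+26:2].tolist());print(g[v-25:v+26:2,u].tolist())
```

```text
408 110 170 [([0, 12, 19, 39, 327], [522.4, -299.6]), ([13, 16, 24, 22, 399], [540.9, -291.0])]
408 110 200 [([0, 10, 19, 41, 361], [522.7, -298.8]), ([13, 15, 24, 24, 443], [540.9, -291.0])]
408 110 225 [([0, 9, 19, 42, 397], [523.0, -298.0]), ([8, 10, 15, 32, 88], [528.8, -290.5]), ([13, 14, 25, 25, 488], [540.9, -291.2])]
[121, 121, 121, 252, 187, 218, 248, 145, 145, 146, 111, 99, 98, 98, 103, 161, 119, 119, 142, 249, 210, 250, 242, 241, 241, 241]
[236, 236, 233, 248, 243, 230, 237, 207, 147, 147, 112, 99, 99, 99, 100, 102, 105, 150, 218, 216, 235, 243, 244, 245, 239, 239]
315 109 170 [([15, 16, 23, 20, 327], [452.9, -289.9])]
315 109 200 [([14, 15, 24, 22, 418], [453.0, -290.5]), ([5, 33, 33, 18, 221], [444.3, -309.4])]
315 109 225 [([10, 9, 33, 27, 122], [451.3, -282.7]), ([14, 14, 25, 25, 476], [453.0, -290.7]), ([4, 32, 34, 19, 277], [444.4, -308.8])]
[239, 238, 239, 238, 252, 155, 249, 180, 152, 154, 159, 162, 163, 165, 166, 167, 168, 157, 165, 223, 245, 227, 246, 228, 232, 235]
[247, 245, 240, 244, 235, 219, 240, 213, 149, 150, 158, 162, 163, 166, 167, 167, 167, 168, 182, 223, 240, 243, 239, 220, 183, 181]
```

Both bores sit round and within 1.5 mm of their release points at rim height, so both sleeves are upright. Handing in.

```bash
python3 -c "
from h import *
print(env.job_done())"
```

```text
the job is handed in; nothing more can be done
None
```

I found the true sleeve and handed the job in at about 39 s. It is the one in the −y pocket (`rack_hole0`), with the gauge standing home in it. The other two sleeves stand in the steel tray.

**Gauge tests**
- **Middle sleeve:** tight. The gauge stopped about 23 mm deep, at about 16 N.
- **+y sleeve:** tight. The gauge stopped about 33 mm deep, at about 10 N.
- **−y sleeve:** the gauge went in freely to 42 mm, and its collar settled on the rim at under 10 N.

**Last checks**
- **Gauge:** the last picture of it, taken after the second sleeve was carried past, showed it upright with its collar on the rim. I did not check it again after that.
- **Sleeves in the tray:** in the final wrist picture both bores measured round and within 1.5 mm of where I released them. I checked the second sleeve by measurement only, because my 12 picture views were used up.
- **Everything else:** comparing the top view with the start showed changes only at the gauge, the sleeves and the tray, plus two patches near the right edge of the picture that I did not identify.

**What went wrong on the way**
- My first grasp of the gauge and my first grasp of a sleeve both closed on nothing. The fingertips ended about 25 mm higher than `tip_extent` implies. Going lower fixed both, and no force showed and nothing moved in either miss.
- The outer-rim fits in the tray were unreliable, white rim against a bright tray floor, so I used the bores instead.

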